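# Find the balance point of a stirring paddle on a ridge

## Robot

A 6-joint arm with a two-finger parallel gripper is mounted at the origin on the work surface. World frame = base frame: x ahead of the robot, y to its left, z up, the work surface at z = 0. Lengths are in m, angles in degrees, forces in N, time in s.
With the tool pointing down it reaches from about 0.375 to 0.9 m from the base axis. Payload 3.1 kg.
Tool frame: the origin (TCP) lies on the centre line of the jaws, within the pads' length; the fingertips stand finger_overhang ahead of it and the grasp point (between the pads) lies 5 mm behind it (finger_overhang is the distance from the TCP to the fingertips, in m); z points along the fingers, y is the line along which they close (so a half turn about z gives the same grasp; the last joint's range is limited). The gripper opens to 87 mm and grips with 3 to 60 N. Pads are 19 mm wide; open, the fingers measure 117 mm over their backs; the gripper's body (75 mm by 190 mm) begins 51 mm behind the grasp point.
Start: joints at [-10.227, 30.224, 82.088, -0, 67.689, -10.227], TCP at [0.625, 0, 0.237] pointing down, gripper open.
Joint ranges: [-176.69, 176.69], [-43.24, 126.21], [12.49, 139.97], [-82, 262], [0, 151.66], [-163.58, 163.58]. Speed limits (degrees/s): [159.86, 159.86, 180, 180, 180, 180].

## Interface

Orientations are given as a 3x3 rotation matrix whose columns are the frame's x, y, z axes.
In Python, from rig import read_state, capture, calibration, hand_in, finger_overhang gives the robot as it stands.
- The arm moves only by the tool send_rows, never from a script. Its argument "plan" is a list of rows, each a list of 5 numbers: the closure in counts, from 0 (fully open) to 255 (shut), then the shift along the tool's x, y, z in m, then the turn about the tool's z in rad. A call has 1 to 20 rows; each row shifts and turns the commanded pose from where the row before left it, along the tool's axes as they then stand; what a row does not reach is not made up. A row lasts 1/12 s, in which the tool goes at most 41.7 mm and 7.16 degrees, less where a joint would pass 70% of its speed; a pose out of reach is approached as far as the arm can. A call is refused whole if a number of a shift passes 0.0417 or a number of a turn 0.125, either way. A call with a gripper value outside its range is refused whole. The fingers move at their own pace and stop on an object; the grip force is fixed at half the most. Time passes only in rows, so rows that do not move let the fingers close. It gives the time, the measured TCP pose, the force, the opening and the grip force at its end, in the units of the state.
- read_state(): the state, without advancing time (a new reading comes with each control period).
- capture(name): name is "scene" or "side" or "wrist"; returns (picture, depth): 400x640x3 uint8, blue, green, red; 400x640 float32, m along the optical axis (not along the pixel's ray), 0 where there is no reading.
- calibration(name): a dict with "fx", "fy", "cx", "cy" (pixels), "xyz" and "rotation" of the camera in the world. Camera axes: x right, y down, z forward; pixel columns grow to the right and rows downward; lengths in m; the calibration is good to about 2 mm. The wrist camera is an equidistant fisheye: a pixel r from the principal point sees the ray r / f radians off the axis. A picture is of the moment at which its call begins: read the wrist's pose just before it. calibration takes no time and is no camera call; for the wrist camera it gives the pose at the moment of the call.
- hand_in(): hands the job in; it is judged then, once.
The state is a dict: "time_s": time; "joint_positions": joint angles; "qvel": joint speeds; "tau": joint torques, N m; "position": TCP position; "tcp_rot": TCP orientation; "force": force on the tool from outside, world axes, zero at the start; "moment": the same for the moment, N m; "opening": opening from 0.0 (shut) to 1.0 (fully open); "grasp_force": force on a finger pad.
Only numpy, scipy, OpenCV 4.12 (cv2) and the standard library are available. Lean on these libraries where they do the work, as an engineer would, in place of code of your own. Each camera call takes 0.05 s, during which the arm holds its last target. There are 200 camera calls.

## Task

Take the stirring paddle from its white rest, lay it lengthwise across the red-topped ridge of the blue balancing stand, between the two brass cheeks, and slide it along until it balances on the ridge by itself: level, clear of both black stop bars, and let go. The weight in its orange blade is unknown, so the balance point must be found by trial. Handle it gently: do not press it hard on the stand, do not drop it on the bench, and leave the other things alone.

Things in the scene. Friction and masses are not known exactly. Their poses are not given: they have to be found in the camera images.
- paddle_mid (a point): the loose stirring paddle: point half-way along its 380 mm, in the middle of the bar's section (6 mm above the underside). y axis along the paddle to the head, z up. The bar, 14 mm wide and 12 mm tall, runs from the tail to the blade, which begins 100 mm to +y. The balance point differs each time and lies between 5 mm to -y and 60 mm to +y of this point
- paddle_tail (a point): middle of the square-cut end face of the bar at the tail, 190 mm to -y of paddle_mid; same axes
- paddle_head (a point): middle of the blade's far end, 190 mm to +y of paddle_mid, 6 mm above the underside; same axes
- paddle: the same paddle: steel bar 290 mm long, then a flat orange blade 90 mm long, 56 mm wide, 10 mm thick at the head; underside flat all along. Mass 0.26 to 0.43 kg, by an unseen weight inside the blade. Origin on its underside below paddle_mid; same axes
- ridge (a point): centre of the flat red top of the fixed stand's ridge, 60 mm above the bench. The flat is 12 mm wide along the stand's y axis and 26 mm long along x between two brass cheeks that rise 16 mm above it. The red top rocks a little about the stand's x on a stiff damped spring (0.5 N m/rad). The paddle is to lie along y, either way round
- stand: the fixed blue balancing stand, base 70 x 300 x 10 mm, origin on the bench below the ridge; same axes as ridge. Two black stop bars cross it 110 mm to +y and -y of the ridge, tops 8 mm below the flat: an unbalanced paddle tips by about 0.07 rad and rests on one of them; near balance it rocks for up to 2 s
- rest_mid (a point): centre of the fixed white rest, 40 mm above the bench, at the height of its slot floors. The paddle starts in two slotted posts (14 mm thick, slots 24 mm wide, 12 mm deep) 130 mm to -y and 70 mm to +y of this point; the base is 10 mm thick; between the posts the bar can be gripped freely
- rest: the fixed white rest, origin on the bench below rest_mid; same axes
- blue_cap_bottle: bystander: clear bottle with blue cap, 80 mm across, 150 mm tall; origin under its centre
- amber_jar: bystander: amber jar, 56 mm across, 75 mm tall; origin under its centre
- beaker: bystander: glass beaker, 70 mm across, 85 mm tall; origin under its centre
- tip_box: bystander: blue pipette-tip box 120 x 80 x 57 mm; origin under its centre
- spatula: bystander: spatula 170 mm long lying on the bench
- wash_bottle: bystander: white wash bottle with red cap, 60 mm across, 130 mm tall; origin under its centre

How it is judged:
By the outcome, as a careful person would: the job done as asked, in the order asked, and still so for the second after the job is handed in, with the robot touching nothing.
It also fails if it takes over 64 s, if anything falls off the work surface, if the arm or the gripper's body presses on something with over 40 N, if the wrist force passes 120 N, or if a joint passes its speed limit or range.

## Working session

There is one attempt and no reset: what is moved stays moved. The work goes in short steps, Python scripts to look and compute and a tool call to move; the robot and the scene stay as the last step left them, time stands still between calls to the robot, and variables do not carry over. Pictures are saved under pics/ and viewed, at most 10 in all, crops included, and the job is handed in when it is done.

Besides the shell and the picture viewer there is one more tool, called after "Request:" in YAML: its name, and indented under it one key for each argument. send_rows: Moves the arm, as the interface text tells. Its arguments: {"type":"object","properties":{"plan":{"type":"array","items":{"type":"array","items":{"type":"number"}}}},"required":["plan"]}

```bash
ls; mkdir -p pics; python3 - <<'E'
from rig import *
import cv2,numpy as np
s=read_state();print(s['time_s'],s['position'],np.round(s['tcp_rot'],3).tolist(),finger_overhang if not callable(finger_overhang) else finger_overhang())
for n in('scene','side'):
    p,d=capture(n);cv2.imwrite(f'pics/{n}0.png',p);np.save(f'pics/{n}0.npy',d)
    c=calibration(n);print(n,{k:np.round(v,4).tolist() for k,v in c.items()})
a=cv2.imread('pics/scene0.png')
E
```

```text
pics
0.0 [6.24296689e-01 1.60913870e-04 2.35566806e-01] [[0.0, 1.0, -0.002], [1.0, -0.0, 0.0], [0.0, -0.002, -1.0]] 0.014
scene {'fx': 514.434, 'fy': 514.434, 'cx': 315.8651, 'cy': 203.8992, 'xyz': [1.0593, -0.7305, 1.1588], 'rotation': [[0.8148, 0.4432, -0.3738], [0.5795, -0.6415, 0.5026], [-0.0171, -0.6261, -0.7795]]}
side {'fx': 368.7716, 'fy': 368.7716, 'cx': 312.36, 'cy': 204.4986, 'xyz': [0.0417, -0.662, 0.5597], 'rotation': [[0.763, -0.3542, 0.5407], [-0.6459, -0.3856, 0.6589], [-0.0249, -0.852, -0.523]]}
```

View pics/scene0.png

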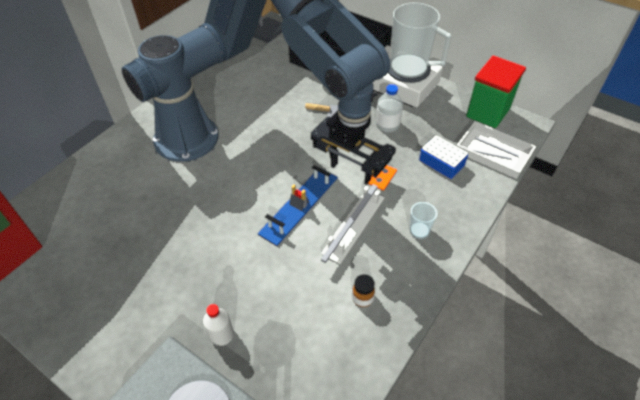

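View pics/side0.png

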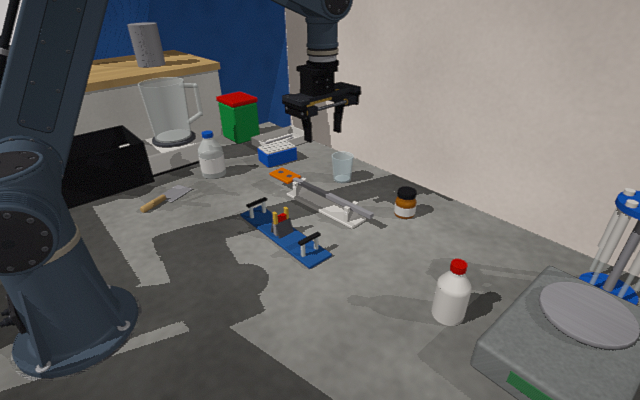

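The scene view shows the paddle in the white rest, with its tail at about (325,258) and its orange blade at about (383,177). The stand runs from (270,238) to (325,180), with its ridge at about (300,195). In the side view the tail is at (370,216), the blade at (285,175) and the red ridge at (281,216).

```bash
cat > h.py <<'E'
from rig import *
import cv2,numpy as np
def ray(c,u,v,fish=False):
    x,y=(u-c['cx'])/c['fx'],(v-c['cy'])/c['fy']
    if fish:
        r=np.hypot(x,y);k=np.sin(r)/max(r,1e-9);d=np.array([x*k,y*k,np.cos(r)])
    else: d=np.array([x,y,1.])
    return np.array(c['rotation'])@d
def plane(c,u,v,z,fish=False):
    d=ray(c,u,v,fish);o=np.array(c['xyz']);return o+d*(z-o[2])/d[2]
def proj(c,P,fish=False):
    q=np.array(c['rotation']).T@(np.array(P)-c['xyz'])
    if fish:
        r=np.hypot(*q[:2]);t=np.arctan2(r,q[2])/max(r,1e-9);return c['cx']+c['fx']*q[0]*t,c['cy']+c['fy']*q[1]*t
    return c['cx']+c['fx']*q[0]/q[2],c['cy']+c['fy']*q[1]/q[2]
def blob(p,lo,hi,roi=None):
    m=cv2.inRange(cv2.cvtColor(p,cv2.COLOR_BGR2HSV),np.array(lo),np.array(hi))
    if roi: u0,v0,u1,v1=roi;k=np.zeros_like(m);k[v0:v1,u0:u1]=1;m=m*k
    return m
ORANGE=((8,150,90),(20,255,255));BLUE=((100,120,40),(125,255,255));RED=((0,170,60),(6,255,255))
E
python3 - <<'E'
from h import *
for n,roi in(('scene',(230,130,410,280)),('side',(220,150,390,280))):
    p=cv2.imread(f'pics/{n}0.png');c=calibration(n)
    for nm,col,z in(('orange',ORANGE,.05),('blue',BLUE,.01),('red',RED,.06)):
        m=blob(p,*col,roi);cs,_=cv2.findContours(m,0,2)
        for k in sorted(cs,key=cv2.contourArea)[-3:]:
            (u,v)=np.mean(np.argwhere(cv2.drawContours(np.zeros_like(m),[k],-1,255,-1))[:,::-1],0)
            print(n,nm,cv2.contourArea(k),np.round((u,v)),plane(c,u,v,z).round(3))
for n,(u,v) in(('scene',(325,258)),('side',(370,216))):print('tail',plane(calibration(n),u,v,.046).round(3))
c=calibration('wrist');print({k:np.round(v,3).tolist() for k,v in c.items()})
p,d=capture('wrist');cv2.imwrite('pics/w0.png',p)
E
```

```text
scene orange 4.0 [294. 191.] [ 0.449 -0.013  0.05 ]
scene orange 6.0 [302. 194.] [ 0.475 -0.011  0.05 ]
scene orange 296.0 [383. 178.] [0.629 0.172 0.05 ]
scene blue 1290.5 [296. 209.] [ 0.472 -0.037  0.01 ]
scene red 21.0 [298. 193.] [ 0.469 -0.021  0.06 ]
side orange 0.0 [286. 215.] [ 0.485 -0.013  0.05 ]
side orange 0.5 [277. 216.] [ 0.466 -0.002  0.05 ]
side orange 240.0 [284. 175.] [0.616 0.17  0.05 ]
side blue 422.0 [277. 157.] [0.727 0.368 0.01 ]
side blue 1325.0 [287. 239.] [ 0.459 -0.052  0.01 ]
side red 42.0 [281. 217.] [ 0.464 -0.026  0.06 ]
tail [ 0.648 -0.144  0.046]
tail [ 0.644 -0.155  0.046]
{'fx': 309.707, 'fy': 309.707, 'cx': 319.96, 'cy': 198.035, 'xyz': [0.624, 0.079, 0.384], 'rotation': [[1.0, -0.0, -0.003], [-0.001, -0.959, -0.283], [-0.003, 0.283, -0.959]]}
```

View pics/w0.png

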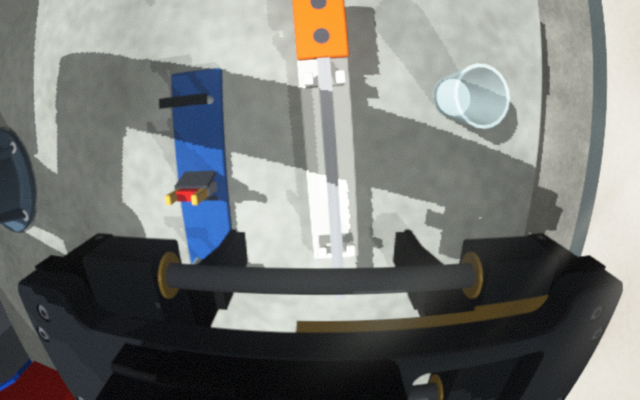

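The wrist view has +y up and +x to the right. The blade/bar step is at about (322,58), the bar runs down to about (337,265), the red ridge is at about (187,195), and the stand strip is about u 172–230. Next I'll measure these.

```bash
python3 - <<'E'
from h import *
p=cv2.imread('pics/w0.png');c=calibration('wrist')
P=lambda u,v,z:plane(c,u,v,z,True)[:2]
m=blob(p,*ORANGE,(280,0,360,75));vs,us=np.nonzero(m);print('orange bottom v',vs.max(), 'u range at v=50',us[vs==50].min(),us[vs==50].max())
pl=[P(us[vs==v].min(),v,.05) for v in(15,50)]+[P(us[vs==v].max()+1,v,.05) for v in(15,50)];print('blade edges',np.round(pl,4).tolist(),'y0',P(321,vs[us==312].max()+.5,.05),P(321,vs[us==335].max()+.5,.05))
g=cv2.cvtColor(p,cv2.COLOR_BGR2HSV)
for v in(110,140,170,200,225): print(v,[ (int(x[1]),int(x[2])) for x in g[v,310:356]])
for v in (90,115,130,150,165,215,225):
    m=blob(p,*BLUE,(150,60,250,265))[v];i=np.nonzero(m)[0];a,b=P(i.min(),v,.01),P(i.max()+1,v,.01);print('stand',v,i.min(),i.max(),a.round(4),b.round(4),((a+b)/2).round(4))
m=blob(p,*RED,(160,170,225,215));vs,us=np.nonzero(m);print('red',us.min(),us.max(),vs.min(),vs.max(),P(us.mean(),vs.mean(),.06))
m=blob(p,(18,150,120),(32,255,255),(150,170,225,215));
n,l,st,ce=cv2.connectedComponentsWithStats(m);print('brass',st.tolist(),[P(*q,.07).round(4).tolist() for q in ce[1:]])
cv2.imwrite('pics/z.png',cv2.resize(np.hstack([p[150:270,150:250],p[50:170,270:370],p[150:270,290:390]]),None,fx=2.6,fy=4,interpolation=2))
E
```

```text
orange bottom v 59 u range at v=50 297 348
blade edges [[0.596, 0.1843], [0.5994, 0.1439], [0.6516, 0.1842], [0.6545, 0.144]] y0 [0.62480539 0.13407557] [0.6248064  0.13518516]
110 [(8, 168), (9, 165), (9, 172), (9, 178), (12, 193), (9, 203), (9, 204), (8, 204), (8, 201), (9, 204), (6, 181), (2, 159), (10, 146), (9, 143), (11, 143), (12, 143), (9, 141), (7, 142), (11, 143), (7, 141), (9, 143), (9, 144), (7, 144), (6, 164), (5, 186), (9, 203), (9, 206), (8, 203), (6, 203), (9, 204), (9, 204), (10, 204), (5, 204), (7, 205), (9, 204), (9, 205), (6, 205), (10, 205), (9, 203), (8, 203), (12, 194), (8, 161), (12, 133), (12, 123), (10, 124), (10, 128)]
140 [(9, 168), (11, 167), (11, 168), (11, 165), (9, 169), (8, 184), (10, 197), (9, 205), (11, 205), (9, 203), (8, 204), (10, 204), (9, 191), (8, 154), (9, 140), (15, 140), (9, 135), (15, 137), (13, 138), (13, 139), (14, 143), (15, 139), (9, 140), (11, 138), (9, 138), (3, 150), (10, 186), (6, 201), (7, 205), (10, 203), (8, 203), (10, 202), (8, 201), (6, 201), (9, 205), (6, 203), (6, 204), (11, 204), (10, 203), (10, 202), (8, 202), (6, 200), (1
[... 1424 characters left out ...]
10, 206), (8, 204), (9, 200)]
stand 90 172 221 [0.4338 0.113 ] [0.5034 0.1066] [0.4686 0.1098]
stand 115 173 222 [0.434  0.0801] [0.5039 0.0753] [0.4689 0.0777]
stand 130 174 222 [0.4343 0.0604] [0.5031 0.0565] [0.4687 0.0585]
stand 150 176 223 [0.4352 0.034 ] [0.5031 0.0312] [0.4692 0.0326]
stand 165 177 224 [0.4347 0.0139] [0.5033 0.012 ] [0.469 0.013]
stand 215 183 229 [ 0.4349 -0.0559] [ 0.5046 -0.055 ] [ 0.4698 -0.0554]
stand 225 185 230 [ 0.4358 -0.0707] [ 0.5046 -0.0692] [ 0.4702 -0.0699]
red 176 195 190 199 [ 0.46629463 -0.01204551]
brass [[0, 0, 640, 400, 255970], [192, 194, 6, 9, 15], [168, 196, 3, 7, 14], [191, 197, 1, 1, 1]] [[0.4838, -0.013], [0.4499, -0.015], [0.4786, -0.0126]]
```

View pics/z.png

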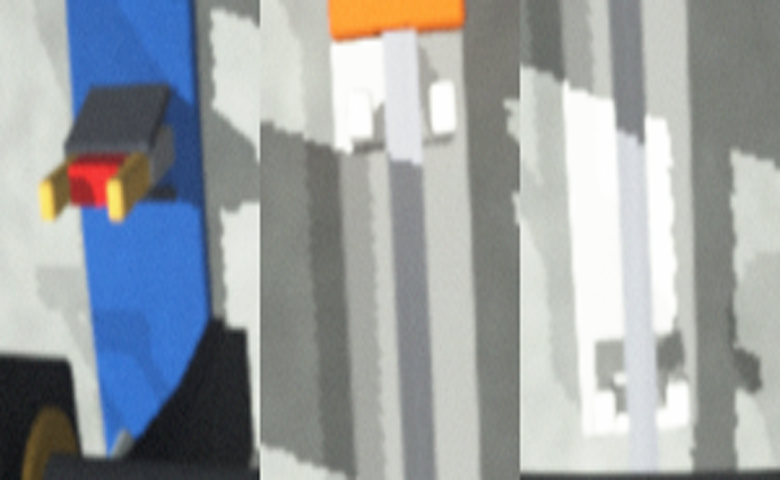

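The crop shows the bar entering the two white posts, and the red flat between the brass cheeks (cheek centres around u 169 and 195, v 198). The two views agree on the paddle mid, so I'll compute the bar axis and the first move.

```bash
python3 - <<'E'
from h import *
c=calibration('wrist');P=lambda u,v,z:plane(c,u,v,z,True)[:2]
L=np.array([P(u,v,.052) for u,v in((327.2,110),(329.3,140),(331.5,170),(333.3,200),(335,225))]);print(L.round(4))
k=np.polyfit(L[:,1],L[:,0],1);a=-np.arctan(k[0]);print('yaw deg',np.degrees(a))
d=np.array([-np.sin(a),np.cos(a)]);b=np.array([np.polyval(k,.1346),.1346]);mid=b-.1*d
print('mid',mid,'tail',mid-.19*d,'g10',mid+.01*d)
# side/scene checks
for n in('scene','side'):print(n,[np.round(proj(calibration(n),[*(mid+s*d),.046])) for s in(-.19,.19)])
print('stand end',P(196,70.5,.01),P(187,72,.01),'posts',P(350,84,.052),P(350,245,.05))
E
```

```text
[[ 0.6313  0.078 ]
 [ 0.6337  0.0457]
 [ 0.6362  0.0127]
 [ 0.6385 -0.0215]
 [ 0.6409 -0.0516]]
yaw deg 4.203155591311345
mid [0.63449229 0.03486896] tail [ 0.64841798 -0.15462003] g10 [0.63375936 0.04484206]
scene [array([323., 261.]), array([389., 166.])]
side [array([371., 215.]), array([275., 170.])]
stand end [0.46865132 0.134662  ] [0.4559812 0.1341114] posts [0.65539391 0.10629498] [ 0.65932325 -0.07816635]
```

Request:
send_rows:
  plan:
    - [0, 0.0417, 0.004, 0.02, -0.04]
    - [0, 0.005, 0.004, 0.04, -0.036]
    - [0, 0, 0.0, 0.04, 0]
    - [0, 0, 0, 0, 0]
    - [0, 0, 0, 0, 0]

```text
time_s: 0.57
position: [0.6302, 0.0429, 0.1361]
tcp_rot: [[-0.076, 0.997, -0.007], [0.997, 0.076, 0.001], [0.001, -0.007, -1.0]]
force: [-0.3, -0.1, 0.7]
opening: 1.003
grasp_force: 0.0
```

Request:
send_rows:
  plan:
    - [0, 0.002, 0.0036, 0.035, 0]
    - [0, 0, 0, 0.035, 0]
    - [0, 0, 0, 0.022, 0]
    - [0, 0, 0, 0, 0]
    - [0, 0, 0, 0, 0]

```text
time_s: 0.98
position: [0.637, 0.0443, 0.0483]
tcp_rot: [[-0.075, 0.997, 0.002], [0.997, 0.075, -0.0], [-0.0, 0.002, -1.0]]
force: [1.5, 0.9, 1.1]
opening: 1.001
grasp_force: 0.0
```

```bash
python3 - <<'E'
from h import *
s=read_state();print(s['time_s'],s['position'],s['force'],s['moment'])
p,d=capture('wrist');cv2.imwrite('pics/w1.png',p)
E
```

```text
0.9833 [0.63700674 0.04432956 0.04828675] [1.49457187 0.88766713 1.10503538] [-0.00763618 -0.02359325  0.04422138]
```

View pics/w1.png

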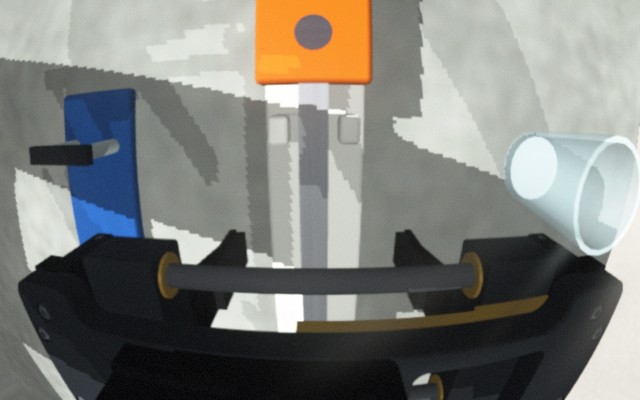

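The bar is centred at u≈314, against the jaw centre at u≈320, so I need to shift −2.5 mm in tool y. The blade edge is at v≈83 and the post slot at v≈130. I'll go down 5 mm and grip.

Request:
send_rows:
  plan:
    - [0, 0, -0.0025, 0.005, 0]
    - [0, 0, 0, 0, 0]
    - [0, 0, 0, 0, 0]

```text
time_s: 1.28
position: [0.634, 0.0445, 0.0433]
tcp_rot: [[-0.076, 0.997, 0.002], [0.997, 0.076, -0.0], [-0.0, 0.002, -1.0]]
force: [-0.3, 0.2, -0.3]
opening: 0.999
grasp_force: 0.0
```

```bash
cat > w.py <<'E'
from h import *
def wr(n=4):
    F=[];
    for i in range(n):
        s=read_state();R=np.array(s['tcp_rot']);F.append(np.r_[s['force'],s['moment'],R.T@s['moment']]);capture('wrist')
    F=np.array(F);print(s['time_s'],np.array(s['position']).round(4),'open',s['opening'],s['grasp_force']);print('mean',F.mean(0).round(3));print('sd',F.std(0).round(3));return F.mean(0)
if __name__=='__main__':wr()
E
python3 w.py
```

```text
1.4333 [0.6338 0.0447 0.0425] open 1.0011677500292246 0.0
mean [ 0.076  0.033 -0.455 -0.022 -0.004  0.016 -0.002 -0.023 -0.016]
sd [0.561 0.229 0.253 0.009 0.027 0.018 0.028 0.008 0.018]
```

Request:
send_rows:
  plan:
    - [255, 0, 0, 0, 0]
    - [255, 0, 0, 0, 0]
    - [255, 0, 0, 0, 0]
    - [255, 0, 0, 0, 0]
    - [255, 0, 0, 0, 0]
    - [255, 0, 0, 0, 0]
    - [255, 0, 0, 0, 0]
    - [255, 0, 0, 0, 0]
    - [255, 0, 0, 0, 0]

```text
time_s: 2.23
position: [0.6333, 0.0447, 0.0416]
tcp_rot: [[-0.076, 0.997, 0.0], [0.997, 0.076, -0.0], [-0.0, 0.0, -1.0]]
force: [-1.1, -0.3, -1.0]
opening: 0.402
grasp_force: 0.0
```

```bash
python3 w.py
```

```text
2.3833 [0.6333 0.0447 0.0416] open 0.2638359222264863 0.0
mean [-0.145 -0.274 -0.443 -0.031  0.011 -0.006  0.013 -0.03   0.006]
sd [0.636 0.245 0.478 0.054 0.023 0.024 0.022 0.055 0.024]
```

Request:
send_rows:
  plan:
    - [255, 0, 0, 0, 0]
    - [255, 0, 0, 0, 0]
    - [255, 0, 0, 0, 0]
    - [255, 0, 0, 0, 0]
    - [255, 0, 0, -0.003, 0]
    - [255, 0, 0, -0.004, 0]
    - [255, 0, 0, 0, 0]
    - [255, 0, 0, 0, 0]
    - [255, 0, 0, 0, 0]

```text
time_s: 3.18
position: [0.6331, 0.0447, 0.0485]
tcp_rot: [[-0.076, 0.997, -0.0], [0.997, 0.076, 0.0], [0.0, -0.0, -1.0]]
force: [1.1, -0.2, -3.1]
opening: 0.155
grasp_force: 30.0
```

```bash
python3 -c "
from w import *
F=wr(8);b=np.array([-.2,-.1,-.45,-.026]);m=F[:4]-b;print('m',m[2]/9.81,'arm',m[3]/m[2])"
```

```text
3.5333 [0.6333 0.0447 0.0485] open 0.1572252030000075 29.999760556966066
mean [ 0.067 -0.046 -3.327 -0.072 -0.01   0.007 -0.004 -0.072 -0.007]
sd [0.409 0.24  0.368 0.027 0.034 0.042 0.033 0.028 0.042]
m -0.29331380257902406 arm 0.015896992273875265
```

The force reading gives about 0.29 kg with the balance point roughly 20 mm headward of the grip, i.e. about mid+30. The fingers need room beside the brass cheeks, so I'll set it back down and regrip 10 mm further tailward.

Request:
send_rows:
  plan:
    - [255, 0, 0, 0.004, 0]
    - [255, 0, 0, 0.003, 0]
    - [255, 0, 0, 0, 0]
    - [150, 0, 0, 0, 0]
    - [150, 0, 0, 0, 0]
    - [150, 0, 0, 0, 0]
    - [150, 0, 0, 0, 0]
    - [150, -0.01, 0, 0, 0]
    - [150, 0, 0, 0, 0]
    - [255, 0, 0, 0, 0]
    - [255, 0, 0, 0, 0]
    - [255, 0, 0, 0, 0]
    - [255, 0, 0, 0, 0]
    - [255, 0, 0, 0, 0]
    - [255, 0, 0, 0, 0]
    - [255, 0, 0, -0.003, 0]
    - [255, 0, 0, -0.004, 0]
    - [255, 0, 0, 0, 0]
    - [255, 0, 0, 0, 0]

```text
time_s: 5.17
position: [0.634, 0.0348, 0.0487]
tcp_rot: [[-0.076, 0.997, 0.0], [0.997, 0.076, -0.0], [-0.0, 0.0, -1.0]]
force: [1.0, 0.2, -3.9]
opening: 0.16
grasp_force: 30.0
```

```bash
python3 -c "
from w import *
F=wr(10);b=np.array([-.2,-.1,-.45,-.026]);m=F[:4]-b;print('m',m[2]/9.81,'arm',m[3]/m[2])"
```

```text
5.6167 [0.634  0.0347 0.0485] open 0.15960250270192933 29.999959291890264
mean [ 1.460e-01 -1.520e-01 -3.751e+00 -1.290e-01 -5.000e-03 -1.000e-03
  5.000e-03 -1.290e-01  1.000e-03]
sd [0.409 0.623 0.22  0.037 0.038 0.014 0.037 0.038 0.014]
m -0.3365437566286934 arm 0.03131579335262
```

Request:
send_rows:
  plan:
    - [255, 0, 0, -0.01, 0]
    - [255, 0, 0, -0.018, 0]
    - [255, 0, 0, -0.018, 0.017]
    - [255, 0, 0, -0.009, 0.03]
    - [255, 0, 0, 0, 0.02]
    - [255, -0.004, -0.008, 0, 0]
    - [255, -0.008, -0.0165, 0, 0]
    - [255, -0.008, -0.0165, 0, 0]
    - [255, -0.008, -0.0165, 0, 0]
    - [255, -0.008, -0.0165, 0, 0]
    - [255, -0.008, -0.0165, 0, 0]
    - [255, -0.008, -0.0165, 0, 0]
    - [255, -0.008, -0.0165, 0, 0]
    - [255, -0.008, -0.0165, 0, 0]
    - [255, -0.008, -0.0165, 0, 0]
    - [255, -0.004, -0.007, 0, 0]
    - [255, 0, 0, 0, 0]
    - [255, 0, 0, 0, 0]

```text
time_s: 7.17
position: [0.4715, -0.047, 0.1035]
tcp_rot: [[-0.008, 1.0, 0.001], [1.0, 0.008, 0.0], [0.0, 0.001, -1.0]]
force: [0.6, 0.1, -2.6]
opening: 0.154
grasp_force: 30.0
```

```bash
python3 - <<'E'
from h import *
s=read_state();print(s['time_s'],s['position'],np.round(s['tcp_rot'],3).tolist(),s['opening'])
c=calibration('wrist');p,d=capture('wrist');q,e=capture('side')
print({k:np.round(v,3).tolist() for k,v in c.items()})
cv2.imwrite('pics/w2raw.png',p);cv2.imwrite('pics/s2raw.png',q)
cv2.imwrite('pics/w2.png',np.vstack([p[:290],cv2.resize(q[130:280,160:427],(640,360))[:300]]))
E
```

```text
7.1667 [ 0.47151676 -0.04700347  0.10354043] [[-0.008, 1.0, 0.001], [1.0, 0.008, 0.0], [0.0, 0.001, -1.0]] 0.15417634234804994
{'fx': 309.707, 'fy': 309.707, 'cx': 319.96, 'cy': 198.035, 'xyz': [0.471, 0.032, 0.252], 'rotation': [[1.0, 0.007, 0.002], [0.007, -0.959, -0.283], [-0.0, 0.283, -0.959]]}
```

View pics/w2.png

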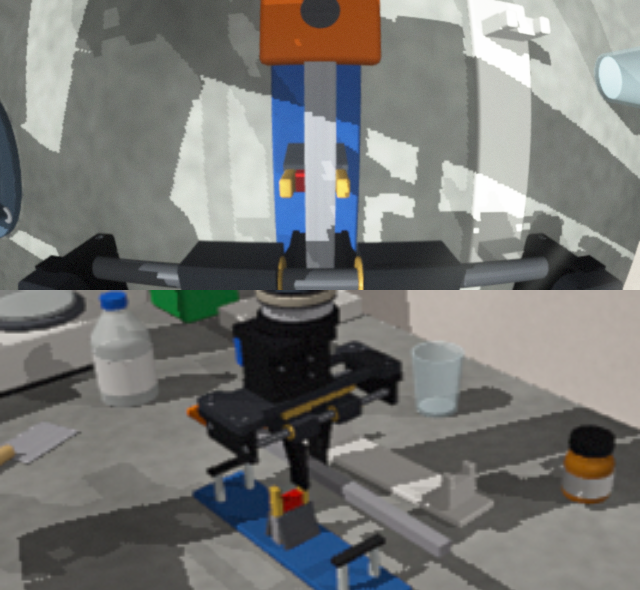

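The upper part is the wrist view: the cheeks are at u≈286 and 343, v≈182, the bar is at u≈320 over the stand, and the blade edge is at v≈65. The lower part is the side view, with the bar held level above the stand.

```bash
cat > m.py <<'E'
from h import *
def meas(p,c,zb,cheeks=True):
    P=lambda u,v,z:plane(c,u,v,z,True)[:2]
    if cheeks:
        m=blob(p,(18,120,110),(34,255,255),(250,130,390,225));n,l,st,ce=cv2.connectedComponentsWithStats(m)
        for i in range(1,n):
            if st[i][4]>30: x,y,w,h,a=st[i];print('cheek',st[i].tolist(),'top-ctr',P(x+w/2,y,.076).round(4),'bottom',P(x+w/2,y+h,.076).round(4),'ctr .07',P(*ce[i],.070).round(4))
    g=cv2.cvtColor(p,cv2.COLOR_BGR2HSV);L=[]
    m=blob(p,*ORANGE,(250,0,390,100));vs,us=np.nonzero(m);e=np.mean([vs[us==u].max()+1 for u in (275,285,355,365) if (us==u).any()])
    for v in range(int(e)+10,150,10):
        r=np.nonzero(g[v,290:350,1]<60)[0]+290;L.append(P((r.min()+r.max()+1)/2,v,zb+.012))
    L=np.array(L);k=np.polyfit(L[:,1],L[:,0],1);y=P(320,e,zb+.01)[1]
    print('bar x@-.014',np.polyval(k,-.014).round(4),'yaw',-np.degrees(np.arctan(k[0])).round(2),'bladeedge v',e,'y',y.round(4),'mid y',(y-.1).round(4))
    for v in(90,110,205,220):
        i=np.nonzero(blob(p,*BLUE)[v])[0];i=i[(i>250)&(i<390)];print('stand',((P(i.min(),v,.01)+P(i.max()+1,v,.01))/2).round(4))
E
python3 - <<'E'
from m import *
meas(cv2.imread('pics/w2raw.png'),calibration('wrist'),.1025-.006+.0055)
E
```

```text
cheek [280, 170, 14, 27, 276] top-ctr [ 0.4527 -0.0033] bottom [ 0.4524 -0.0196] ctr .07 [ 0.4517 -0.0131]
cheek [336, 170, 13, 27, 292] top-ctr [ 0.485 -0.003] bottom [ 0.4854 -0.0194] ctr .07 [ 0.4854 -0.0127]
bar x@-.014 0.4706 yaw -1.19 bladeedge v 64.25 y 0.0524 mid y -0.0476
stand [0.4685 0.0474]
stand [0.4686 0.0316]
stand [ 0.4695 -0.0457]
stand [ 0.4695 -0.0589]
```

The ridge is at about (0.4688, −0.013), so I'll shift −2.2 mm in tool y and +4.5 mm in tool x, then lower to just above the flat.

Request:
send_rows:
  plan:
    - [255, 0.0045, -0.0022, 0.004, 0]
    - [255, 0, 0, 0.01, 0]
    - [255, 0, 0, 0.01, 0]
    - [255, 0, 0, 0.01, 0]
    - [255, 0, 0, 0.004, 0]
    - [255, 0, 0, 0, 0]
    - [255, 0, 0, 0, 0]

```text
time_s: 7.85
position: [0.4693, -0.0419, 0.0654]
tcp_rot: [[-0.01, 1.0, -0.0], [1.0, 0.01, 0.0], [0.0, -0.0, -1.0]]
force: [-0.5, 0.9, -3.4]
opening: 0.158
grasp_force: 30.0
```

```bash
python3 - <<'E'
from w import *
wr(6)
c=calibration('wrist');p,d=capture('wrist');q,e=capture('side')
cv2.imwrite('pics/w3raw.png',p)
cv2.imwrite('pics/w3.png',np.vstack([p[:270],cv2.resize(q[150:280,160:427],(640,312))]))
from m import *
meas(p,c,.062)
E
```

```text
8.1 [ 0.4694 -0.0423  0.0661] open 0.15561157335617393 29.999724151566625
mean [ 2.090e-01  1.260e-01 -3.263e+00 -1.400e-01 -1.200e-02  1.000e-03
 -1.000e-02 -1.400e-01 -1.000e-03]
sd [0.817 0.619 0.351 0.027 0.016 0.035 0.016 0.027 0.035]
cheek [275, 191, 18, 34, 435] top-ctr [ 0.4518 -0.0011] bottom [ 0.4514 -0.0181] ctr .07 [ 0.4506 -0.012 ]
cheek [344, 198, 17, 27, 395] top-ctr [ 0.4838 -0.0043] bottom [ 0.4844 -0.0179] ctr .07 [ 0.4845 -0.0135]
bar x@-.014 0.4691 yaw 0.71 bladeedge v 64.0 y 0.0574 mid y -0.0426
stand [0.4675 0.0497]
stand [0.4673 0.0364]
stand [ 0.4678 -0.0291]
stand [ 0.4682 -0.0402]
```

View pics/w3.png

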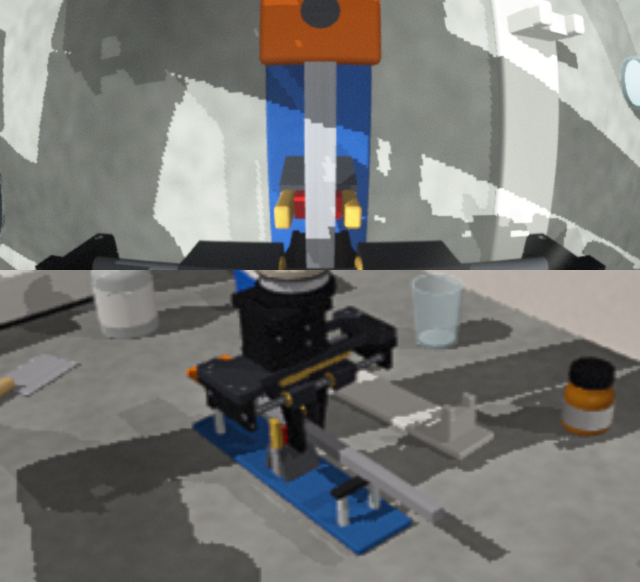

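The bar hangs centred between the cheeks (u 275–292 and 344–361, bar at 304–336), just above the red flat, and it looks level. I'll lower gently onto the flat.

Request:
send_rows:
  plan:
    - [255, 0, 0, 0.002, 0]
    - [255, 0, 0, 0.001, 0]
    - [255, 0, 0, 0, 0]
    - [255, 0, 0, 0, 0]

```text
time_s: 8.58
position: [0.4689, -0.0423, 0.0625]
tcp_rot: [[-0.009, 1.0, -0.0], [1.0, 0.009, 0.0], [0.0, -0.0, -1.0]]
force: [-0.7, 0.6, -2.7]
opening: 0.161
grasp_force: 30.0
```

```bash
cat > t.py <<'E'
from w import *
def tilt(n=3,save=None):
    out=[]
    for i in range(n):
        c=calibration('wrist');p,d=capture('wrist');g=cv2.cvtColor(p,cv2.COLOR_BGR2HSV)
        v,u=np.mgrid[0:180,295:346];v=v.ravel();u=u.ravel();z=d[v,u]
        x,y=(u-c['cx'])/c['fx'],(v-c['cy'])/c['fy'];r=np.hypot(x,y);k=np.tan(r)/np.maximum(r,1e-9)
        W=np.array(c['xyz'])+(np.stack([x*k,y*k,np.ones_like(x)],1)*z[:,None])@np.array(c['rotation']).T
        xb=np.median(W[(W[:,2]>.05)][:,0])
        ok=(z>0)&(W[:,2]>.055)&(W[:,2]<.09)&(abs(W[:,0]-.469)<.005)&(v>66)
        W=W[ok];f=np.polyfit(W[:,1],W[:,2],1)
        for _ in range(2):
            e=W[:,2]-np.polyval(f,W[:,1]);W=W[abs(e)<2*e.std()+1e-6];f=np.polyfit(W[:,1],W[:,2],1)
        m=blob(p,*ORANGE,(250,0,390,100));vs,us=np.nonzero(m);ev=np.mean([vs[us==q].max()+1 for q in (275,285,355,365) if (us==q).any()])
        out.append([f[0],np.polyval(f,-.013),e.std(),len(W),W[:,1].min(),W[:,1].max(),ev])
    print('tilt slope(head up +), z@ridge, sd,n,y0,y1,edge v');print(np.round(out,4))
    if save: cv2.imwrite(save,p)
    return np.mean(out,0)
if __name__=='__main__':
    wr(2);tilt()
E
python3 t.py
```

```text
8.6333 [ 0.469  -0.0423  0.0625] open 0.15289755972464783 29.999729096889496
mean [-0.405  0.275 -3.416 -0.086  0.033 -0.006  0.034 -0.085  0.006]
sd [0.277 0.353 0.677 0.003 0.006 0.002 0.006 0.003 0.002]
tilt slope(head up +), z@ridge, sd,n,y0,y1,edge v
[[-8.700e-03  7.310e-02  6.000e-04  2.343e+03  4.700e-03  5.570e-02
   6.400e+01]
 [-9.900e-03  7.310e-02  6.000e-04  2.325e+03  4.600e-03  5.580e-02
   6.400e+01]
 [-9.500e-03  7.320e-02  6.000e-04  2.339e+03  4.700e-03  5.570e-02
   6.400e+01]]
```

The depth gives the bar top at 73.1 mm, so the underside is about 1 mm above the flat. I'll lower that 1 mm, let go by a small opening and watch.

Request:
send_rows:
  plan:
    - [255, 0, 0, 0.0008, 0]
    - [255, 0, 0, 0, 0]
    - [255, 0, 0, 0, 0]
    - [180, 0, 0, 0, 0]
    - [180, 0, 0, 0, 0]
    - [180, 0, 0, 0, 0]
    - [180, 0, 0, 0, 0]
    - [180, 0, 0, 0, 0]
    - [180, 0, 0, 0, 0]
    - [180, 0, 0, 0, 0]
    - [180, 0, 0, 0, 0]
    - [180, 0, 0, 0, 0]
    - [180, 0, 0, 0, 0]

```text
time_s: 9.92
position: [0.4691, -0.0422, 0.0618]
tcp_rot: [[-0.009, 1.0, -0.0], [1.0, 0.009, -0.0], [-0.0, -0.0, -1.0]]
force: [-0.4, -0.5, 0.1]
opening: 0.293
grasp_force: 0.0
```

```bash
python3 t.py
```

```text
9.9667 [ 0.4691 -0.0423  0.0618] open 0.29458212606639167 0.0
mean [ 0.096 -0.33   0.003 -0.028  0.005  0.024  0.005 -0.028 -0.024]
sd [0.519 0.182 0.092 0.011 0.023 0.013 0.023 0.011 0.013]
tilt slope(head up +), z@ridge, sd,n,y0,y1,edge v
[[-7.100e-02  7.250e-02  6.000e-04  2.302e+03  4.400e-03  5.630e-02
   6.475e+01]
 [-7.020e-02  7.250e-02  6.000e-04  2.283e+03  4.400e-03  5.620e-02
   6.450e+01]
 [-6.890e-02  7.240e-02  5.000e-04  2.263e+03  4.400e-03  5.630e-02
   6.450e+01]]
```

The head tipped down onto the stop (slope −0.07), so the balance point lies more than about 6 mm headward of the ridge. I'll regrip, lift a hair, and move the paddle 9 mm toward −y.

Request:
send_rows:
  plan:
    - [255, 0, 0, 0, 0]
    - [255, 0, 0, 0, 0]
    - [255, 0, 0, 0, 0]
    - [255, 0, 0, 0, 0]
    - [255, 0, 0, -0.0012, 0]
    - [255, -0.003, 0, 0, 0]
    - [255, -0.003, 0, 0, 0]
    - [255, -0.003, 0, 0, 0]
    - [255, 0, 0, 0, 0]
    - [255, 0, 0, 0.0003, 0]
    - [190, 0, 0, 0, 0]
    - [190, 0, 0, 0, 0]
    - [190, 0, 0, 0, 0]
    - [190, 0, 0, 0, 0]
    - [190, 0, 0, 0, 0]
    - [190, 0, 0, 0, 0]
    - [190, 0, 0, 0, 0]
    - [190, 0, 0, 0, 0]
    - [190, 0, 0, 0, 0]
    - [190, 0, 0, 0, 0]

```text
time_s: 11.83
position: [0.4691, -0.0513, 0.0627]
tcp_rot: [[-0.009, 1.0, -0.0], [1.0, 0.009, -0.0], [-0.0, -0.0, -1.0]]
force: [-0.7, 0.7, -0.4]
opening: 0.254
grasp_force: 0.0
```

```bash
python3 t.py
```

```text
11.8833 [ 0.4691 -0.0513  0.0627] open 0.2520171012684554 0.0
mean [ 0.005  0.697 -0.544 -0.031 -0.002  0.002 -0.002 -0.031 -0.002]
sd [0.701 0.01  0.183 0.001 0.022 0.035 0.022 0.002 0.035]
tilt slope(head up +), z@ridge, sd,n,y0,y1,edge v
[[ 6.000e-04  7.240e-02  6.000e-04  2.330e+03 -4.500e-03  4.680e-02
   6.475e+01]
 [ 2.100e-03  7.240e-02  6.000e-04  2.360e+03 -4.600e-03  4.670e-02
   6.450e+01]
 [ 2.900e-03  7.240e-02  6.000e-04  2.336e+03 -4.600e-03  4.670e-02
   6.475e+01]]
```

It balances. I'll let it settle and check the trend, using the stand base and bench slopes in the same depth image as a zero reference.

Request:
send_rows:
  plan:
    - [190, 0, 0, 0, 0]
    - [190, 0, 0, 0, 0]
    - [190, 0, 0, 0, 0]
    - [190, 0, 0, 0, 0]
    - [190, 0, 0, 0, 0]
    - [190, 0, 0, 0, 0]
    - [190, 0, 0, 0, 0]
    - [190, 0, 0, 0, 0]
    - [190, 0, 0, 0, 0]
    - [190, 0, 0, 0, 0]
    - [190, 0, 0, 0, 0]
    - [190, 0, 0, 0, 0]
    - [190, 0, 0, 0, 0]
    - [190, 0, 0, 0, 0]
    - [190, 0, 0, 0, 0]

```text
time_s: 13.33
position: [0.4691, -0.0513, 0.0627]
tcp_rot: [[-0.009, 1.0, -0.0], [1.0, 0.009, -0.0], [-0.0, -0.0, -1.0]]
force: [-0.4, 0.9, -0.4]
opening: 0.257
grasp_force: 0.0
```

```bash
python3 - <<'E'
from t import *
tilt(3)
c=calibration('wrist');p,d=capture('wrist')
v,u=np.mgrid[20:230,150:480];v=v.ravel();u=u.ravel();z=d[v,u]
x,y=(u-c['cx'])/c['fx'],(v-c['cy'])/c['fy'];r=np.hypot(x,y);k=np.tan(r)/np.maximum(r,1e-9)
W=np.array(c['xyz'])+(np.stack([x*k,y*k,np.ones_like(x)],1)*z[:,None])@np.array(c['rotation']).T
for nm,ok in(('bench',(abs(W[:,2])<.006)),('base',(abs(W[:,2]-.01)<.004)&(abs(W[:,0]-.4685)<.03)),('blade',(abs(W[:,2]-.07)<.01)&(abs(W[:,0]-.4685)<.025)&(W[:,1]>.055))):
    w=W[ok&(z>0)];A=np.c_[w[:,:2],np.ones(len(w))];print(nm,len(w),np.linalg.lstsq(A,w[:,2],rcond=None)[0].round(4),w[:,2].mean())
E
```

```text
tilt slope(head up +), z@ridge, sd,n,y0,y1,edge v
[[ 1.900e-03  7.240e-02  6.000e-04  2.323e+03 -4.500e-03  4.680e-02
   6.475e+01]
 [ 2.100e-03  7.240e-02  6.000e-04  2.334e+03 -4.500e-03  4.670e-02
   6.475e+01]
 [ 2.500e-03  7.240e-02  5.000e-04  2.316e+03 -4.500e-03  4.680e-02
   6.475e+01]]
bench 46462 [-0.0006 -0.0004  0.0007] 0.0004181215763423502
base 6620 [-0.001  -0.0009  0.0109] 0.010457726426343008
blade 3342 [-0.0012  0.0049  0.0709] 0.07058107231200161
```

It is settled and level to about 0.003 rad. I'll open wider, rise straight up and check again.

Request:
send_rows:
  plan:
    - [100, 0, 0, 0, 0]
    - [100, 0, 0, 0, 0]
    - [100, 0, 0, 0, 0]
    - [100, 0, 0, 0, 0]
    - [100, 0, 0, 0, 0]
    - [100, 0, 0, 0, 0]
    - [100, 0, 0, -0.01, 0]
    - [100, 0, 0, -0.02, 0]
    - [100, 0, 0, -0.03, 0]
    - [100, 0, 0, -0.03, 0]
    - [100, 0, 0, -0.03, 0]
    - [100, 0, 0, -0.02, 0]
    - [100, 0, 0, 0, 0]
    - [100, 0, 0, 0, 0]
    - [100, 0, 0, 0, 0]
    - [100, 0, 0, 0, 0]
    - [100, 0, 0, 0, 0]
    - [100, 0, 0, 0, 0]
    - [100, 0, 0, 0, 0]
    - [100, 0, 0, 0, 0]

```text
time_s: 15.2
position: [0.4689, -0.0512, 0.2022]
tcp_rot: [[-0.009, 1.0, -0.001], [1.0, 0.009, 0.0], [0.0, -0.001, -1.0]]
force: [-0.0, -0.3, 0.6]
opening: 0.606
grasp_force: 0.0
```

```bash
python3 - <<'E'
from t import *
def s():
    c=calibration('wrist');p,d=capture('wrist');v,u=np.mgrid[0:230,200:440];v=v.ravel();u=u.ravel();z=d[v,u]
    x,y=(u-c['cx'])/c['fx'],(v-c['cy'])/c['fy'];r=np.hypot(x,y);k=np.tan(r)/np.maximum(r,1e-9)
    W=np.array(c['xyz'])+(np.stack([x*k,y*k,np.ones_like(x)],1)*z[:,None])@np.array(c['rotation']).T
    for nm,ok in(('bench',(abs(W[:,2])<.006)),('bar',(abs(W[:,2]-.072)<.012)&(abs(W[:,0]-.469)<.005)&(W[:,1]<.045)),('blade',(abs(W[:,2]-.07)<.01)&(abs(W[:,0]-.4685)<.025)&(W[:,1]>.055))):
        w=W[ok&(z>0)];A=np.c_[w[:,:2],np.ones(len(w))];print(nm,len(w),np.linalg.lstsq(A,w[:,2],rcond=None)[0][1].round(4),w[:,2].mean(),w[:,1].min(),w[:,1].max())
    return p
s();s();p=s();q,_=capture('side');print(read_state()['time_s'],read_state()['position'])
cv2.imwrite('pics/w4.png',np.vstack([p[:270],cv2.resize(q[150:280,160:427],(640,312))]))
E
```

```text
bench 40167 -0.0005 0.00042685051374131966 -0.11898396891135093 0.1695221493814817
bar 1536 0.0016 0.07237218390345611 -0.08632153733783861 0.04492949682924532
blade 4438 0.0024 0.07068190676312025 0.055004015473094046 0.13182544352720127
bench 40128 -0.0005 0.0004339400632599962 -0.11893623383125154 0.17030434981754303
bar 1522 0.0017 0.07237578218564164 -0.0863834644213578 0.044881581045881094
blade 4436 0.0027 0.07067946351923642 0.05500787447504214 0.13168081022872632
bench 40113 -0.0005 0.0004351340912243068 -0.11927976403195131 0.16997632440536725
bar 1502 0.0012 0.07236853495132824 -0.08627693636017233 0.04484430550946713
blade 4442 0.0031 0.07067582741503568 0.05501859077135586 0.13154898099928136
15.4 [ 0.46911613 -0.05127549  0.20259859]
```

View pics/w4.png

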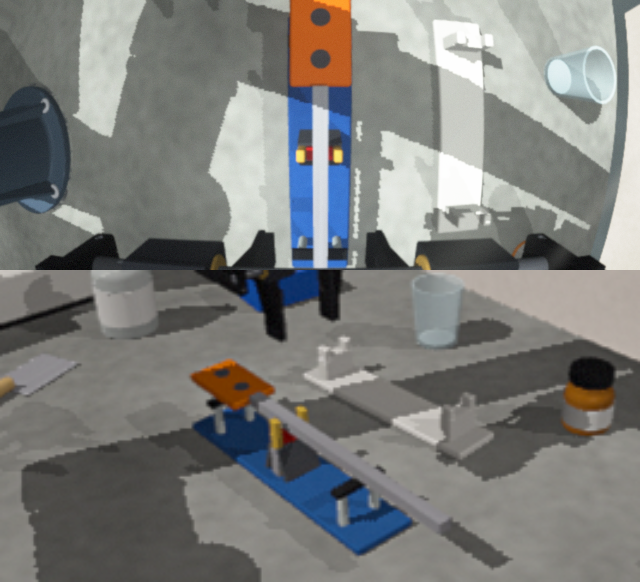

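The paddle lies centred between the cheeks (u≈304 and 336, bar at 320). It is level to about 0.002 rad and clear of both stops, and the gripper is well away from it. I'll hand in.

```bash
python3 -c "
from rig import *
print(hand_in())"
```

```text
the job is handed in; nothing more can be done
None
```

The paddle is balanced on the ridge by itself between the brass cheeks, level to about 0.002 rad and clear of both stop bars; I let go, moved the arm away and handed the job in at about 15.4 s, before any verdict was shown.

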